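# Hold a sample bottle in the label-reading nest

### The arm

A 6-joint arm with a two-finger parallel gripper is mounted at the origin on the work surface. World frame = base frame: x ahead of the robot, y to its left, z up, the work surface at z = 0. Lengths are in m, angles in rad, forces in N, time in s.
With the tool pointing down it reaches from about 0.35 to 0.925 m from the base axis. Payload 6.4 kg.
Tool frame: the origin (TCP) lies on the centre line of the jaws, within the pads' length; the fingertips stand 11 mm ahead of it and the grasp point (between the pads) lies 8 mm behind it; z points along the fingers, x is the direction in which the jaws open and shut, and the axes are right-handed (so a half turn about z gives the same grasp; the last joint's range is limited). The gripper opens to 85 mm and grips with 20 to 120 N. Pads are 22 mm wide; open, the fingers measure 114 mm over their backs; the gripper's body (76 mm by 85 mm) begins 54 mm behind the grasp point. The pads swing forward as they close: fully open they stand 13 mm farther back than shut.
Start: joints at [-1.286, 0.245, 1.558, -0, 1.339, -0.174], TCP at [0.288, -0.583, 0.242] pointing down, gripper open.
Joint ranges: [-3.13, 3.13], [-1.02, 2.26], [0.13, 2.54], [-0.95, 4.09], [0.21, 2.88], [-2.74, 2.74]. Speed limits (rad/s): [2.57, 2.57, 3.14, 3.14, 3.14, 3.14].

### API

Orientations are given as a unit quaternion [w, x, y, z].
In Python, from workcell import env gives the robot as it stands. Calls block until the motion is done:
- env.movep(position, orientation): joint-space move of the TCP to a pose.
- env.move_straight(position, rotation=None, vel=0.15): straight line of the TCP; rotation=None keeps the orientation; vel is the mean speed in m/s.
- env.move_joints(angles): joint-space move.
- env.gripper_open() and env.grab(newtons=None): open the fingers fully, or close them until they stop; newtons is the grip in N (None keeps the last).
- env.dwell(seconds).
- env.ik(position, orientation): joint angles nearest the present ones, or None.
- env.state(): the state.
- env.read_camera(name): name is "scene" or "top" or "wrist"; returns (picture, depth): 480x640x3 uint8, red, green, blue; 480x640 float32, m along the optical axis (not along the pixel's ray), 0 where there is no reading.
- env.get_calibration(name): a dict with "camera_matrix" (3x3 intrinsics, pixels), "origin" and "rotation" of the camera in the world; the wrist camera has in their place "T_tool_cam" (4x4, takes a point from camera to tool coordinates, whose origin is the TCP and whose axes are the tool frame's). Camera axes: x right, y down, z forward; pixel columns grow to the right and rows downward; lengths in m; the calibration is good to about 2 mm. The wrist camera is an equidistant fisheye: a pixel r from the principal point sees the ray r / f radians off the axis. A picture is of the moment at which its call begins: read the wrist's pose just before it. get_calibration takes no time and is no camera call.
A pose or a line that the arm cannot do raises env.MotionError and nothing moves.
- env.finish_job(): hands the job in, once; it reports no verdict.
Trained networks look in the newest picture that a camera, given by its name, has taken for a name from the list of things; names that differ only in an ending like _2 or _b are one class to them, and where a whole thing is asked for, a point or a joint stands for the part that bears it (a point fixed in the world has none). Each returns a list of dicts, best first, with "p" (0 to 1); they miss things now and then, are a little off and sometimes report something else, mostly with a low value. They report only what shows in the picture. A call takes as long as a camera call.
- env.boxes_of(camera, target): "rect" ([left, top, right, bottom] in pixels, round what is visible of it).
- env.masks_of(camera, target): "mask" (480x640 bool, what is visible of it) and "rect" ([left, top, right, bottom] in pixels, round what is visible of it).
- env.mark_of(camera, target): "uv" ([column, row] in pixels: a listed point, or the origin of a listed thing).
The state is a dict: "clock": time; "joints": joint angles; "dq": joint speeds; "effort": joint torques, N m; "tcp_pos": TCP position; "tcp_rot": TCP orientation; "contact_force": force on the tool from outside, world axes, zero at the start; "moment": the same for the moment, N m; "finger_gap": finger opening in m.
Only numpy, scipy, OpenCV 4.12 (cv2) and the standard library are available. Lean on these libraries where they do the work, as an engineer would, in place of code of your own. Each camera call takes 0.05 s, during which the arm holds its last target. There are 200 camera calls.

### The job

Take the amber sample bottle with the blue cap, lay it gently on its side in the reading nest with its foot end up against the blue stop block, then, with the fingertips, press it against the steel fence and the white bed at once with one firm diagonal push of about 15 to 20 newtons. Finish while holding it so: keep pushing and do not let go. Leave everything else on the bench where it is.

Things in the scene. Friction and masses are not known exactly. Their poses are not given: they have to be found in the camera images.
- bottle: the bottle to be read: amber glass with a white label and a BLUE cap, rigid, 0.10 to 0.21 kg, at first standing upright on the bench. Straight body 44 mm in diameter and 90 mm long, then a short neck (28 mm across) and a cap 36 mm in diameter, 18 mm high; 114 mm long in all. Origin at the centre of its foot, z axis along the bottle towards the cap
- nest: the reading nest, fixed to the bench: a trough 154 mm long (its y axis), 110 mm wide (its x axis), turned up to 14 degrees about the vertical. Origin on the bench under the middle; z up. Fence on its +x side (away from the robot), with a white reader box behind it (50 mm high, x = 70 to 130 mm); on its -x side a low lip, inner face at x = -55 mm, 8 mm thick, 20 mm high. The +y end is open
- stop_face (a point): middle of the working face of the blue stop block at the -y end of the nest (at x = 0, y = -69 mm, z = 30 mm in the nest's frame); the face looks to the nest's +y, the block is 110 mm wide, 16 mm thick and 40 mm high above the bench
- bed: the flat white bed (floor) of the nest, slick (low-friction plastic, about 0.15), x from -55 to +55 mm, its top 12 mm above the bench; its frame is that of the nest
- fence: the upright polished, slick steel fence of the nest, 12 mm thick, 170 mm long, 48 mm high above the bench (36 mm above the bed); its working face lies at x = +55 mm in the nest's frame, facing -x (the robot), so a bottle that lies against it has its axis at x = +33 mm, 34 mm above the bench; its frame is that of the nest
- spare: bystander: a second bottle of the same shape, with a WHITE cap, standing; leave it alone. It and the blue-capped bottle swap places at random and stand at least 110 mm apart. Origin at the centre of its foot
- rack: bystander: blue vial rack, 105 x 190 x 45 mm, with small vials standing up to 70 mm high, at the back of the bench; origin under its centre
- solvent: bystander: large clear solvent bottle with blue cap, 96 mm in diameter, 200 mm high; origin at the centre of its foot
- beaker: bystander: glass beaker, 72 mm in diameter, 90 mm high; origin at the centre of its foot
- washer: bystander: white plastic wash bottle with red cap, 60 mm in diameter, 150 mm high; origin at the centre of its foot
- tipbox: bystander: yellow pipette tip box with clear lid, 120 x 85 x 62 mm; origin under its centre

How it is judged:
On the way:
1. the bottle lies on its side on the bed of the nest, foot towards the stop block (angle between bottle's own z axis and vertical between 1.45 and 1.69 rad and x of bottle in the frame of nest between -0.055 and 0.055 m and y of bottle in the frame of nest between -0.075 and -0.02 m and z of bottle in the frame of nest between 0.029 and 0.039 m and angle between the z axis of bottle and the y axis of nest, either way round below 0.4 rad), for 0.2 s.
At the end, for the whole second after the job is handed in: The bottle lies along the nest (within 4 degrees), foot within 8 mm of the stop block, at rest, against both fence and bed, fingers still pushing: over 6 N from the fingers, over 4 N on the fence and over 4 N on the bed together, all through the last second (contact force between bottle and fence above 4 N and contact force between bottle and bed above 4 N and contact force between the fingers and bottle above 6 N and angle between bottle's own z axis and vertical between 1.5 and 1.64 rad and angle between the z axis of bottle and the y axis of nest, either way round below 0.07 rad and x of bottle in the frame of nest above 0.029 m and z of bottle in the frame of nest between 0.03 and 0.038 m and y of bottle in the frame of nest between -0.073 and -0.061 m and linear speed of bottle below 0.02 m/s); the arm keeps its last pose, push and grip.
It fails at once if a bystander is shifted by more than 20 mm (distance of any of spare, rack, solvent, beaker, washer, tipbox from where it was at the start of the episode above 0.02 m).
It fails at once if the glass bottle is slammed or crushed against bed or fence (over 80 N) (contact force between bottle and fence above 80 N or contact force between bottle and bed above 80 N).
It also fails if it takes over 67 s, if anything falls off the work surface, if the arm or the gripper's body presses on something with over 40 N, if the wrist force passes 120 N, or if a joint passes its speed limit or range.

## Working session

There is one attempt and no reset: what is moved stays moved. The work goes in short steps, each a Python script; the robot and the scene stay as the last script left them, time stands still between calls to the robot, and variables do not carry over. Pictures are saved under pics/ and viewed, about 8 in all and at most 12, crops included, and the job is handed in when it is done.

```bash
mkdir -p pics; ls; cat > h.py <<'E'
import numpy as np, cv2
from workcell import env
from scipy.spatial.transform import Rotation as R
def q(M): 
    a=R.from_matrix(M).as_quat(); return [a[3],a[0],a[1],a[2]]
def rot(c):
    r=np.array(c["rotation"],float)
    return r if r.shape==(3,3) else R.from_quat([r[1],r[2],r[3],r[0]]).as_matrix()
def cloud(name,d):
    c=env.get_calibration(name);K=np.array(c["camera_matrix"])
    v,u=np.mgrid[:480,:640]
    P=np.stack([(u-K[0,2])/K[0,0]*d,(v-K[1,2])/K[1,1]*d,d],-1)
    W=P@rot(c).T+np.array(c["origin"]); W[d<=0]=np.nan
    return W
E
cat > a.py <<'E'
from h import *
np.set_printoptions(precision=4,suppress=True)
print(env.state())
for n in ["scene","top"]:
    im,d=env.read_camera(n); cv2.imwrite(f"pics/{n}.png",im[...,::-1]); W=cloud(n,d); np.savez(f"{n}.npz",W=W,im=im)
    print(n,env.get_calibration(n))
    for t in ["bottle","spare","nest","fence","bed","stop_face","rack","solvent","beaker","washer","tipbox"]:
        try:
            m=env.masks_of(n,t)
            for k in m[:2]:
                w=W[k["mask"]]; w=w[~np.isnan(w[:,0])]
                print(n,t,round(k["p"],2),k["rect"],len(w),np.median(w,0),np.percentile(w,2,axis=0),np.percentile(w,98,axis=0))
        except Exception as e: print(t,e)
    np.save
E
python3 a.py
```

```text
pics
{'clock': 0.0, 'joints': array([-1.2861,  0.2458,  1.5591, -0.    ,  1.3387, -0.1741]), 'dq': array([-0.0014,  0.0001,  0.0001, -0.0004, -0.0003, -0.0001]), 'effort': array([ -0.0007, -42.9515, -32.6127,  -0.0001,   0.0054,   0.    ]), 'tcp_pos': array([ 0.2877, -0.5822,  0.2412]), 'tcp_rot': array([-0.0007,  0.8494, -0.5278, -0.0007]), 'contact_force': array([ 0.1939, -0.1799, -0.2652]), 'moment': array([ 0.0456, -0.0115, -0.0245]), 'finger_gap': 0.08563403987467952}
scene {'camera_matrix': array([[497.6752,   0.    , 326.5898],
       [  0.    , 497.6752, 250.7829],
       [  0.    ,   0.    ,   1.    ]]), 'origin': array([ 1.2408, -0.0558,  1.0337]), 'rotation': array([-0.2233,  0.7026,  0.6444, -0.203 ])}
scene bottle 0.96 [361.8, 196.0, 385.2, 232.3] 623 [0.4709 0.1305 0.0768] [0.4445 0.1121 0.0047] [0.479  0.1529 0.1168]
scene spare 0.83 [432.7, 193.6, 459.4, 234.2] 674 [0.4793 0.3167 0.074 ] [0.4251 0.3013 0.0012] [0.4884 0.3419 0.1169]
scene nest 0.95 [219.8, 240.0, 300.0, 317.7] 4585 [ 0.5814 -0.1611  0.0173] [ 0.4914 -0.2404  0.0024] [ 0.685  -0.0727  0.054 ]
scene nes
[... 2778 characters left out ...]
54.8, 163.5] 4068 [0.7717 0.0316 0.0455] [ 0.7218 -0.0587  0.0171] [0.8263 0.1226 0.0709]
top solvent 0.6 [254.9, 269.4, 278.4, 294.5] 402 [0.4577 0.1289 0.1107] [0.4356 0.1127 0.0011] [0.4762 0.1514 0.1182]
top solvent 0.58 [151.6, 132.2, 209.7, 187.1] 2156 [0.7128 0.3077 0.1377] [0.6785 0.278  0.0153] [0.7645 0.3595 0.2031]
top beaker 0.93 [513.7, 299.1, 560.0, 339.7] 1152 [ 0.3664 -0.4659  0.0481] [ 0.336  -0.4845  0.0006] [ 0.3995 -0.418   0.0919]
top washer 0.6 [483.2, 149.3, 527.7, 184.3] 977 [ 0.6937 -0.3853  0.0994] [ 0.6715 -0.4173  0.0018] [ 0.7251 -0.3685  0.1527]
top tipbox 0.73 [102.4, 183.1, 153.7, 238.5] 2334 [0.6123 0.445  0.0607] [0.556  0.4087 0.0059] [0.6721 0.4933 0.0667]
```

```bash
cat > b.py <<'E'
from h import *
np.set_printoptions(precision=4,suppress=True)
a=cv2.imread("pics/top.png")[100:350,80:600]; b=cv2.imread("pics/scene.png")[170:370,100:560]
a=cv2.resize(a,(700,337));b=cv2.resize(b,(600,261));
o=np.zeros((598,700,3),np.uint8);o[:337]=a;o[337:,:600]=b;cv2.imwrite("pics/v1.png",o)
for n in ["scene","top"]:
    z=np.load(n+".npz");W=z["W"]; ok=(W[...,0]>.45)&(W[...,0]<.75)&(W[...,1]>-.3)&(W[...,1]<-.02)
    for nm,lo,hi in [("bed",.007,.0155),("lip/",.017,.024),("stop",.034,.044),("high",.0445,.056)]:
        m=(ok&(W[...,2]>lo)&(W[...,2]<hi)).astype(np.uint8)
        k,l,s,c=cv2.connectedComponentsWithStats(m)
        for i in range(1,k):
            if s[i,4]>60:
                p=W[l==i][:,:2].astype(np.float32); (cx,cy),(w,h),an=cv2.minAreaRect(p)
                print(n,nm,s[i,4],"c",round(cx,4),round(cy,4),"wh",round(w,4),round(h,4),"an",round(an,2),"zmed",np.median(W[l==i][:,2]).round(4))
    # bottle cap top
    for nm,cx,cy in [("bottle",.46,.13),("spare",.467,.32)]:
        m=(np.hypot(W[...,0]-cx,W[...,1]-cy)<.05)&(W[...,2]>.110)&(W[...,2]<.122)
        p=W[m]; print(nm,cv2.minEnclosingCircle(p[:,:2].astype(np.float32)),p.mean(0),len(p))
E
python3 b.py
```

```text
scene bed 1720 c 0.5496 -0.145 wh 0.155 0.1075 an 80.15 zmed 0.0126
scene lip/ 187 c 0.497 -0.137 wh 0.1536 0.017 an 83.24 zmed 0.0202
scene stop 251 c 0.538 -0.2289 wh 0.0169 0.1073 an 80.18 zmed 0.0404
scene stop 70 c 0.6819 -0.1623 wh 0.0174 0.069 an 4.47 zmed 0.0395
scene high 1267 c 0.6446 -0.1687 wh 0.1692 0.0778 an 80.16 zmed 0.0503
scene high 170 c 0.7349 -0.0414 wh 0.0302 0.0419 an 0.38 zmed 0.0465
bottle ((0.4568997919559479, 0.13306719064712524), 0.019234253093600273) [0.4576 0.133  0.1145] 138
spare ((0.4665110111236572, 0.32250726222991943), 0.01863834075629711) [0.4674 0.322  0.1146] 140
top bed 2831 c 0.5556 -0.145 wh 0.1546 0.1118 an 80.34 zmed 0.0119
top lip/ 179 c 0.4938 -0.1581 wh 0.1383 0.008 an 80.25 zmed 0.0202
top stop 359 c 0.5431 -0.2271 wh 0.0201 0.1126 an 80.78 zmed 0.0398
top high 163 c 0.7346 -0.0407 wh 0.0384 0.03 an 89.01 zmed 0.0465
top high 1425 c 0.6454 -0.1685 wh 0.1703 0.0751 an 80.24 zmed 0.05
bottle ((0.4576255679130554, 0.13431265950202942), 0.01778239943087101) [0.4573 0.1341 0.1141] 207
spare ((0.46663469076156616, 0.3239963948726654), 0.01826823130249977) [0.4667 0.3233 0.1143] 214
```

View pics/v1.png

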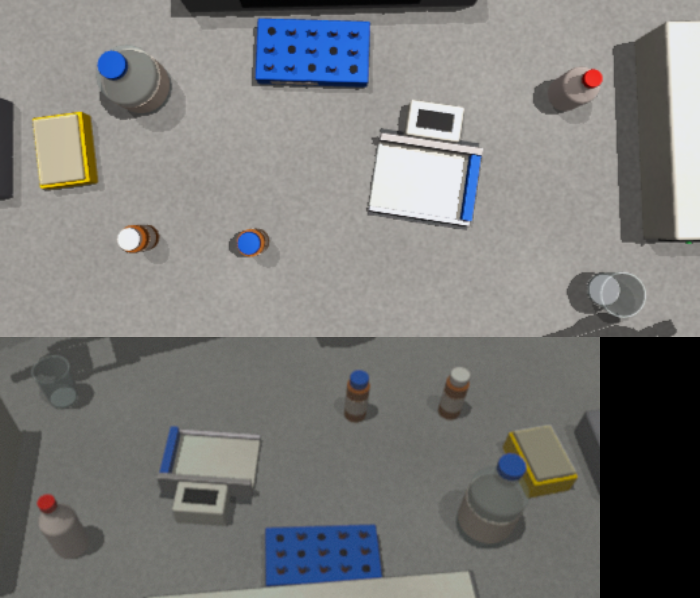

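```bash
cat >> h.py <<'E'
yaw=np.deg2rad(-9.75); N=R.from_euler('z',yaw).as_matrix(); O=np.array([.554,-.153,0])
nest=lambda x,y,z: O+N@np.array([x,y,z])
X,Y,Z=N[:,0],N[:,1],np.array([0,0,1.])
e=np.deg2rad(20); g=.010; s=.058
zf=-np.cos(e)*Z-np.sin(e)*Y
def frames(flip,psi):
    x=X*flip; Rf=np.stack([x,np.cross(zf,x),zf],1)
    A=R.from_euler('z',psi).as_matrix()@R.from_rotvec(X*np.pi/2).as_matrix()
    return Rf,A@Rf
def tcp(P,M): return P-(g-.008)*M[:,2]
B=np.array([.4573,.1337,0])
E
cat > c.py <<'E'
from h import *
np.set_printoptions(precision=2,suppress=True)
Rf,_=frames(1,0)
for flip in (1,-1):
    Rf,_=frames(flip,0)
    for z in (.034,.12): print("lay",flip,z,env.ik(tcp(nest(-.004,-.066+s,z),Rf),q(Rf)))
    for d in range(-80,100,20):
        Rf,Ri=frames(flip,np.deg2rad(d)); P=B+[0,0,s]
        print(flip,d,"appr",Ri[:,2],[env.ik(tcp(p,Ri),q(Ri)) for p in (P,P-.1*Ri[:,2],P+[0,0,.12])])
zp=np.array(.7071*(X-Z))
for f in (1,-1):
    Rp=np.stack([f*Y,np.cross(zp,f*Y),zp],1)
    print("push",f,env.ik(nest(.0174,-.02,.0496)-.011*zp,q(Rp)))
E
python3 c.py
```

```text
lay 1 0.034 [-0.34  0.36  1.87 -0.45  0.9   0.11]
lay 1 0.12 [-0.34  0.22  1.86 -0.4   1.04  0.03]
1 -80 appr [ 0.94  0.   -0.34] [None, None, None]
1 -60 appr [ 0.88  0.33 -0.34] [None, None, None]
1 -40 appr [ 0.72  0.61 -0.34] [array([-0.46,  0.19,  2.52,  1.79,  1.09, -1.12]), None, None]
1 -20 appr [ 0.47  0.82 -0.34] [array([-0.52,  0.3 ,  2.36,  1.4 ,  1.26, -1.06]), array([-0.81,  0.14,  2.43,  1.14,  1.43, -1.02]), array([-0.52, -0.12,  2.42,  1.31,  1.34, -0.7 ])]
1 0 appr [ 0.16  0.93 -0.34] [array([-0.49,  0.41,  2.17,  1.12,  1.44, -1.04]), array([-0.69,  0.34,  2.16,  0.95,  1.58, -1.02]), array([-0.49,  0.08,  2.22,  1.1 ,  1.56, -0.79])]
1 20 appr [-0.17  0.92 -0.34] [array([-0.41,  0.52,  1.98,  0.9 ,  1.61, -1.05]), array([-0.55,  0.5 ,  1.9 ,  0.79,  1.74, -1.04]), array([-0.41,  0.25,  2.03,  0.92,  1.75, -0.87])]
1 40 appr [-0.47  0.81 -0.34] [array([-0.31,  0.62,  1.81,  0.7 ,  1.77, -1.11]), array([-0.41,  0.65,  1.67,  0.63,  1.91, -1.09]), array([-0.31,  0.38,  1.85,  0.73,  1.92, -0.97])]
1 60 appr [-0.72  0.6  -0.34] [array([-0.2 ,  0.71,  1.66,  0.49,  1.9
[... 998 characters left out ...]
 0.5 ,  1.9 ,  0.79,  1.74,  2.1 ]), array([-0.41,  0.25,  2.03,  0.92,  1.75,  2.27])]
-1 40 appr [-0.47  0.81 -0.34] [array([-0.31,  0.62,  1.81,  0.7 ,  1.77,  2.03]), array([-0.41,  0.65,  1.67,  0.63,  1.91,  2.05]), array([-0.31,  0.38,  1.85,  0.73,  1.92,  2.17])]
-1 60 appr [-0.72  0.6  -0.34] [array([-0.2 ,  0.71,  1.66,  0.49,  1.92,  1.93]), array([-0.26,  0.77,  1.46,  0.46,  2.06,  1.95]), array([-0.2 ,  0.49,  1.69,  0.53,  2.07,  2.03])]
-1 80 appr [-0.88  0.32 -0.34] [array([-0.08,  0.77,  1.54,  0.27,  2.02,  1.78]), array([-0.12,  0.86,  1.3 ,  0.26,  2.18,  1.8 ]), array([-0.08,  0.57,  1.58,  0.3 ,  2.18,  1.84])]
push 1 None
push -1 [-0.63  0.14  2.24  1.5   0.32 -0.26]
```

```bash
cat > d.py <<'E'
from h import *
np.set_printoptions(precision=3,suppress=True)
Rf,Ri=frames(1,0); P=B+[0,0,s]; a=Ri[:,2]
env.movep(tcp(P-.1*a+[0,0,.13],Ri),q(Ri))
env.move_straight(tcp(P-.1*a,Ri),vel=.15)
print(env.state()["contact_force"],env.state()["tcp_pos"],tcp(P-.1*a,Ri))
im,_=env.read_camera("scene"); w,_=env.read_camera("wrist")
cv2.imwrite("pics/v2.png",np.hstack([cv2.resize(im[120:360,160:480],(400,300)),cv2.resize(w,(400,300))])[...,::-1])
E
python3 d.py
```

```text
[-0.099 -0.246 -0.35 ] [0.441 0.039 0.093] [0.441 0.039 0.093]
```

View pics/v2.png

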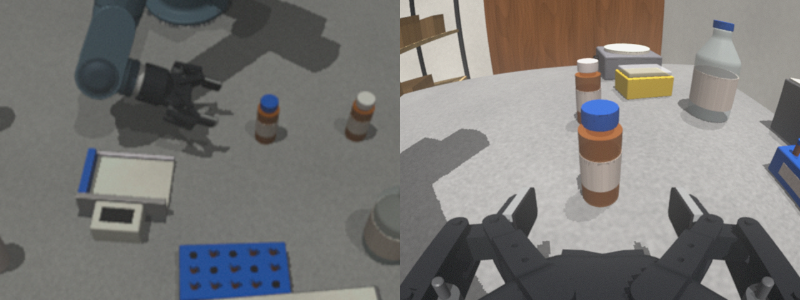

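Left half: the gripper lies horizontally about 100 mm short of the blue-capped bottle (267,118), clear of the nest. Right half (wrist view): the bottle at column 600 is centred between the fingertips (about 520 and 688).

```bash
cat > e.py <<'E'
from h import *
np.set_printoptions(precision=3,suppress=True)
Rf,Ri=frames(1,0); P=B+[0,0,s]
env.move_straight(tcp(P,Ri),vel=.08)
print(env.state()["contact_force"])
env.grab(40); print(env.state()["finger_gap"],env.state()["contact_force"])
env.move_straight(tcp(P+[0,0,.16],Ri),vel=.12)
st=env.state();print(st["finger_gap"],st["contact_force"],st["clock"])
print(env.ik(tcp(nest(-.004,-.060+s,.12),Rf),q(Rf)))
env.movep(tcp(nest(-.004,-.060+s,.13),Rf),q(Rf))
st=env.state();print(st["finger_gap"],st["contact_force"],st["clock"],st["tcp_pos"])
im,_=env.read_camera("scene"); w,_=env.read_camera("wrist")
cv2.imwrite("pics/v3.png",np.hstack([cv2.resize(im[120:360,160:480],(400,300)),cv2.resize(w,(400,300))])[...,::-1])
E
python3 e.py
```

```text
[-0.037 -0.276 -0.395]
0.04221817829440899 [-1.717 -1.825  2.685]
0.04267606719795666 [ 0.024 -0.025 -1.48 ] 7.9333
[-0.326  0.219  1.856 -0.401  1.047  0.044]
0.04275211183159707 [-0.521  0.686 -2.37 ] 9.275 [ 0.549 -0.153  0.131]
```

View pics/v3.png

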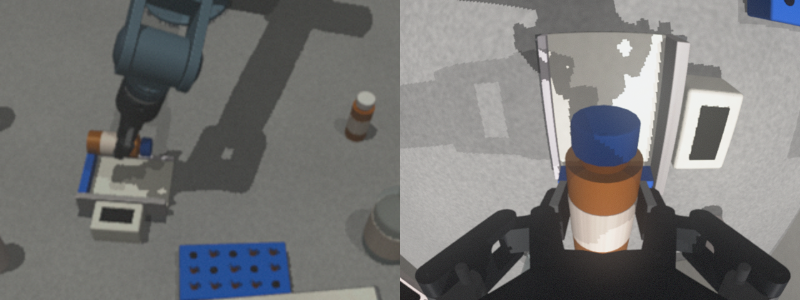

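Left: the bottle is held horizontally above the nest, foot (white label side, 90,140) towards the blue stop, cap to the open end. Right: it lies along the trough between the lip and the fence.

```bash
cat > f.py <<'E'
from h import *
np.set_printoptions(precision=3,suppress=True)
Rf,_=frames(1,0)
go=lambda y,z,v: env.move_straight(tcp(nest(-.004,y+s,z),Rf),vel=v)
y=-.063
go(y,.045,.08); env.dwell(.2); f0=env.state()["contact_force"]; print("f0",f0)
z=.041
while z>.028:
    go(y,z,.02); f=env.state()["contact_force"]-f0; print(round(z,4),f)
    if f[2]>2.5: break
    z-=.001
zc=z; go(y,zc+.001,.02); env.dwell(.1); f1=env.state()["contact_force"]
while y>-.074:
    y-=.001; go(y,zc+.001,.02); f=env.state()["contact_force"]-f1; print("y",round(y,4),f)
    if f@Y>2: break
y+=.0005; go(y,zc,.02)
print(env.state()["contact_force"]-f0,env.state()["clock"])
im,_=env.read_camera("scene"); w,_=env.read_camera("wrist")
cv2.imwrite("pics/v4.png",np.hstack([cv2.resize(im[200:350,180:340],(400,375)),cv2.resize(w,(400,375))])[...,::-1])
E
python3 f.py
```

```text
f0 [ 0.532  0.223 -2.32 ]
0.041 [-0.626 -0.144  1.343]
0.04 [-0.848 -0.415  0.872]
0.039 [-1.569  0.176  1.462]
0.038 [-0.7   -0.224  0.091]
0.037 [ 0.151 -0.89   0.483]
0.036 [-1.21  -0.723  0.601]
0.035 [-1.607  0.298  5.283]
y -0.064 [ 0.413  0.383 -0.43 ]
y -0.065 [ 0.561  0.673 -0.81 ]
y -0.066 [-0.019  0.373 -1.224]
y -0.067 [-0.061  0.219 -0.446]
y -0.068 [ 0.522  0.736 -0.424]
y -0.069 [ 0.434  0.223 -0.049]
y -0.07 [0.119 5.02  1.416]
[-2.509  5.529  6.513] 14.9917
```

View pics/v4.png

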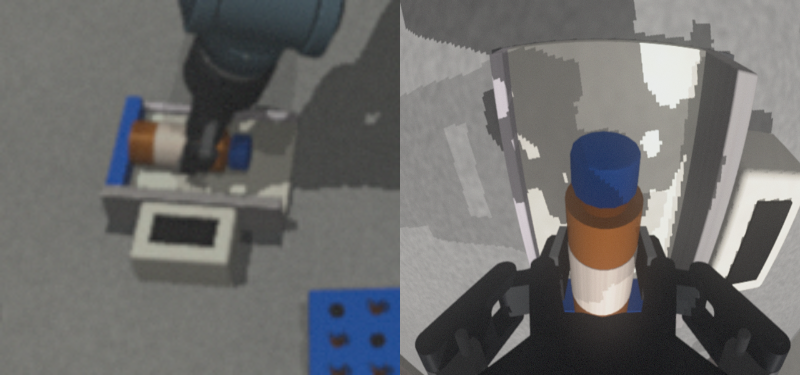

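Left: the bottle lies in the nest, foot against the blue stop (about 130,140). Right: it is aligned with the trough. Contact was felt at the expected heights (35 mm) and at the stop (-69/-70 mm).

```bash
cat > g.py <<'E'
from h import *
np.set_printoptions(precision=3,suppress=True)
env.gripper_open(); print(env.state()["contact_force"],env.state()["finger_gap"])
p=env.state()["tcp_pos"]; env.move_straight(p+[0,0,.12],vel=.1); env.grab(60)
im,d=env.read_camera("scene"); cv2.imwrite("pics/v5.png",cv2.resize(im[200:350,180:340],(640,600))[...,::-1])
W=cloud("scene",d)
m=env.masks_of("scene","bottle")
for k in m[:2]:
    w=(W[k["mask"]]-O)@N; w=w[~np.isnan(w[:,0])]
    print(k["p"],k["rect"],np.percentile(w,[2,50,98],axis=0))
for t in (40,45,50,55):
  a=np.deg2rad(t); zp=np.cos(a)*X-np.sin(a)*Z; Rp=np.stack([-Y,np.cross(zp,-Y),zp],1); u=.7071*(X-Z)
  tip=nest(.0174,-.02,.0496)
  for nm,o in (("c",0*X),("back",-.05*X),("up",-.05*X+.1*Z)): print(t,nm,env.ik(tip+o-.011*zp,q(Rp)))
print(env.state()["clock"],env.state()["finger_gap"])
E
python3 g.py
```

```text
[-0.73  -0.37  -0.664] 0.08515048588923893
0.9 [232.5, 249.9, 278.9, 270.5] [[-0.018 -0.065  0.028]
 [ 0.008 -0.012  0.051]
 [ 0.02   0.044  0.06 ]]
40 c [-0.647  0.158  2.275  1.845  0.374 -0.614]
40 back [-0.715  0.052  2.396  1.801  0.42  -0.623]
40 up [-0.715 -0.253  2.403  1.147  0.45   0.093]
45 c [-0.63   0.143  2.244  1.498  0.32  -0.26 ]
45 back [-0.692  0.034  2.365  1.495  0.361 -0.305]
45 up [-0.692 -0.246  2.361  0.887  0.472  0.354]
50 c [-0.612  0.137  2.208  1.096  0.314  0.148]
50 back [-0.67   0.027  2.329  1.136  0.347  0.063]
50 up [-0.67  -0.229  2.316  0.671  0.519  0.571]
55 c [-0.595  0.141  2.166  0.747  0.355  0.501]
55 back [-0.648  0.03   2.288  0.803  0.375  0.402]
55 up [-0.648 -0.205  2.267  0.501  0.582  0.741]
17.8083 -3.594747456682605e-05
```

View pics/v5.png

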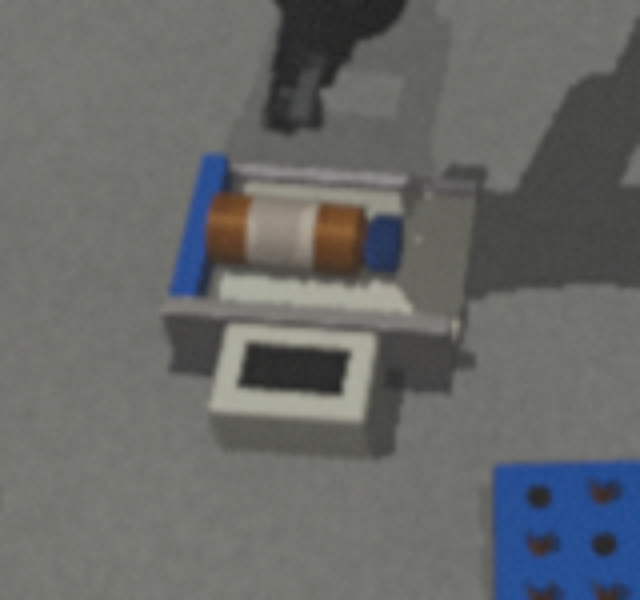

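The bottle is lying free along the bed at nest x about 0, with its foot on the blue stop (205,230) and cap at (385,240). The fingers are clear and shut. Now the push.

```bash
cat > p.py <<'E'
from h import *
np.set_printoptions(precision=3,suppress=True)
a=np.pi/4; zp=np.cos(a)*X-np.sin(a)*Z; Rp=np.stack([-Y,np.cross(zp,-Y),zp],1)
T=lambda x,z: nest(x,-.022,z)-.011*zp
env.movep(T(-.07,.15),q(Rp)); env.move_straight(T(-.045,.0496),q(Rp),vel=.08); env.dwell(.3)
f0=env.state()["contact_force"]; np.save("f0.npy",f0); print("f0",f0)
def F(): f=env.state()["contact_force"]-f0; return np.array([-f@X,f@Y,f[2]])
env.move_straight(T(-.020,.0496),vel=.04); print(F())
x=-.020; z=.0496
while x<.026:
    d=.003 if x<.009 else .001
    x+=d; env.move_straight(T(x,z),vel=.02); f=F(); print(round(x,4),f)
    if f[0]>5: break
np.save("xz.npy",[x,z]); print(env.state()["clock"])
im,d=env.read_camera("scene"); w,_=env.read_camera("wrist"); cv2.imwrite("pics/v6.png",np.hstack([cv2.resize(im[200:350,180:340],(400,375)),cv2.resize(w,(400,375))])[...,::-1])
E
python3 p.py
```

```text
f0 [0.184 0.027 0.241]
[ 0.829 -0.945  1.048]
-0.017 [1.397 0.096 4.853]
-0.014 [ 2.753 -0.341  5.753]
-0.011 [2.494 0.105 6.269]
-0.008 [2.368 0.315 6.69 ]
-0.005 [ 2.425 -0.011  6.664]
-0.002 [ 3.31  -0.156  6.862]
0.001 [3.464 0.495 6.511]
0.004 [2.79  0.904 8.032]
0.007 [3.531 0.325 7.683]
0.01 [2.783 0.266 7.348]
0.011 [2.928 0.165 7.001]
0.012 [ 2.6   -0.105  8.032]
0.013 [ 3.538 -0.388  7.567]
0.014 [3.997 0.027 7.733]
0.015 [ 2.842 -0.75   8.064]
0.016 [ 4.214 -0.966  6.364]
0.017 [ 8.357 -1.859 12.416]
26.225
```

View pics/v6.png

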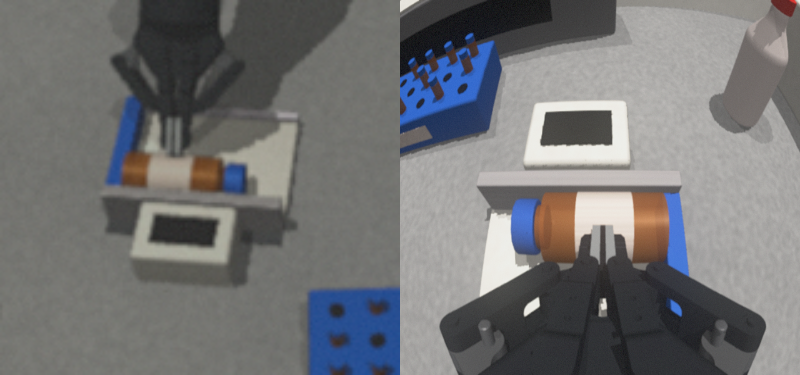

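The bottle lies against the fence with its foot at the blue stop, and the closed fingertips press on the label at mid-body (right view 603,230). Contact came at tip x = 17 mm, as predicted. Now I trim the push to about 17 N diagonal.

```bash
cat > r.py <<'E'
from h import *
np.set_printoptions(precision=3,suppress=True)
a=np.pi/4; zp=np.cos(a)*X-np.sin(a)*Z
T=lambda x,z: nest(x,-.022,z)-.011*zp
f0=np.load("f0.npy"); x,z=np.load("xz.npy")
def F():
    L=[]
    for _ in range(5): env.dwell(.06); f=env.state()["contact_force"]-f0; L.append([-f@X,f@Y,f[2]])
    return np.mean(L,0)
for i in range(14):
    f=F(); print(round(x,4),round(z,4),f,np.hypot(f[0],f[2]))
    if f[0]>10.5 and f[2]>10.5: break
    if f[0]<=10.5: x+=.0003
    if f[2]<=10.5: z-=.0003
    env.move_straight(T(x,z),vel=.01)
np.save("xz.npy",[x,z]); env.dwell(1.5); f=F(); print(f,np.hypot(f[0],f[2]),env.state()["clock"])
im,d=env.read_camera("scene"); W=cloud("scene",d); cv2.imwrite("pics/v7.png",cv2.resize(im[200:350,180:340],(640,600))[...,::-1])
for k in env.masks_of("scene","bottle")[:1]:
    w=(W[k["mask"]]-O)@N; w=w[~np.isnan(w[:,0])]
    print(k["p"],np.percentile(w,[2,50,98],axis=0))
    b=w[w[:,1]<.015]; print([ (yy,np.percentile(b[abs(b[:,1]-yy)<.006][:,2],95)) for yy in (-.055,-.04,-.005,.01)],[np.percentile(b[abs(b[:,1]-yy)<.006][:,0],10) for yy in (-.055,-.04,.0,.01)])
E
python3 r.py
```

```text
0.017 0.0496 [ 9.5   -0.966 12.052] 15.346102022644576
0.0173 0.0496 [13.305 -0.79  16.167] 20.937865165801657
[13.666 -0.888 15.729] 20.83606314754089 28.95
0.93 [[ 0.018 -0.067  0.041]
 [ 0.039 -0.011  0.053]
 [ 0.052  0.044  0.059]]
[(-0.055, np.float64(0.05833385269554553)), (-0.04, np.float64(0.05814182392099769)), (-0.005, np.float64(0.05894671808707469)), (0.01, np.float64(0.05938568576061205))] [np.float64(0.024102264606036962), np.float64(0.02338746042149382), np.float64(0.021724405596747463), np.float64(0.022619977221225353)]
```

View pics/v7.png

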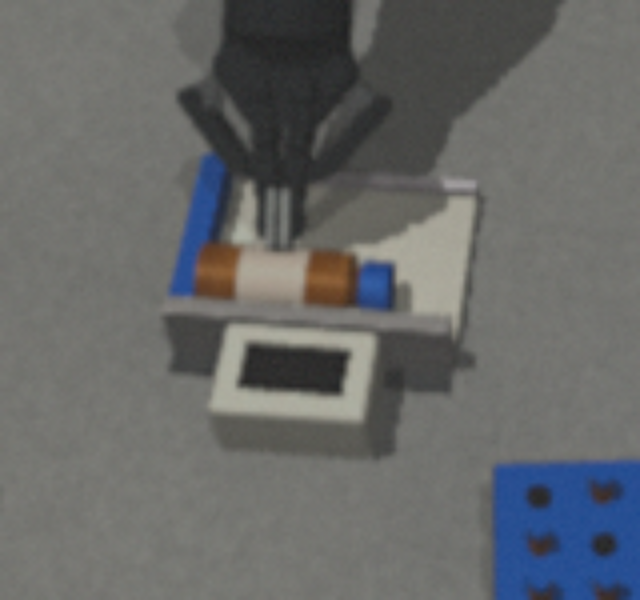

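The bottle lies square along the fence with its foot at the stop, and the fingers are on the label. I back off 0.15 mm to get under 20 N and hand in.

```bash
cat > s.py <<'E'
from h import *
np.set_printoptions(precision=3,suppress=True)
a=np.pi/4; zp=np.cos(a)*X-np.sin(a)*Z
x,z=np.load("xz.npy"); f0=np.load("f0.npy")
env.move_straight(nest(x-.00015,-.022,z)-.011*zp,vel=.01)
L=[]
for _ in range(6): env.dwell(.15); f=env.state()["contact_force"]-f0; L.append([-f@X,f@Y,f[2]])
print(np.array(L)); m=np.mean(L,0); print(np.linalg.norm(m))
if m[0]>8 and m[2]>8: env.finish_job(); print("done",env.state()["clock"])
E
python3 s.py
```

```text
[[11.197  0.042 14.034]
 [11.377 -1.585 14.841]
 [11.223 -0.144 14.088]
 [11.499  0.492 14.166]
 [10.761 -1.36  13.715]
 [11.525 -0.735 14.616]]
18.167017420018446
the job is handed in; nothing more can be done
the job is handed in; nothing more can be done
```

The job is handed in, with the arm still holding the bottle in a diagonal push of about 18 N. No verdict is reported.

- **What I did:** I gripped the blue-capped bottle from the side and lowered it onto the bed until I felt contact. I then slid its foot against the blue stop and released it. With the fingers shut and the tool at 45°, I rolled it to the fence and pressed.
- **Last force check:** about 11 N towards the fence and 14 N towards the bed, steady over about 0.9 s. These come from the wrist force, not from contact forces measured at the fence and bed.
- **Last picture:** the foot is at the stop. By depth the bottle is parallel to the fence and bed within about 2°, and the fingertips are on the label at mid-body.
- **Deviation:** the push briefly reached about 21 N, just over your 15 to 20 N, before I backed it off by 0.15 mm.
- **Not checked:** I did not re-measure the other things on the bench. The arm never came near them, and none looked shifted in the partial views I had.

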